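Unload stuck LED drivers from the burn-in cabinet

TASK

Unload the burn-in cabinet: swing its door wide open by the handle, at least square to the cabinet, and with the pusher push every LED driver, however many there are, all the way out of its pocket onto the sill, from behind through the hole in the back; do not touch a driver with the fingers before it is out. Then lay all the drivers flat in the grey tray, side by side and not on one another, stand the pusher back on its cork mat, and shut the cabinet door fully. Leave the other things on the bench where they are.

Things in the scene. Friction and masses are not known exactly. Their poses are not given: they have to be found in the camera images.
- cabinet: Fixed grey steel cabinet 90 mm deep (x -45 to +45), 200 wide (y), 106 high, on 40 mm feet; origin mid-underside on the bench, x to its back, z up; its front (-x) faces roughly to the robot's right. Its floor runs on in front as an open sill to x = -170 (top 48 mm above the bench). 3 pockets side by side, centre lines y = -60, 0, +60 mm, each 56 mm wide, 36 mm high, open in front, one perhaps empty; sprung pads inside give way
- hole_0 (a point): Centre of the hole in the cabinet's 5 mm back wall behind the pocket at cabinet y = -60 mm, on its outer face (cabinet x = +45 mm), 62 mm above the bench; the hole is 46 mm wide and reaches from 48 to 77 mm above the bench
- hole_1 (a point): Centre of the hole in the cabinet's 5 mm back wall behind the pocket at cabinet y = 0 mm, on its outer face (cabinet x = +45 mm), 62 mm above the bench; the hole is 46 mm wide and reaches from 48 to 77 mm above the bench
- hole_2 (a point): Centre of the hole in the cabinet's 5 mm back wall behind the pocket at cabinet y = 60 mm, on its outer face (cabinet x = +45 mm), 62 mm above the bench; the hole is 46 mm wide and reaches from 48 to 77 mm above the bench
- cabinet_door (a joint): Door hinge angle: 0 shut, grows as it opens (anticlockwise from above) to 1.9 rad; upright axis at the end of the front farther from the robot (cabinet x = -57.5, y = -100 mm); moves easily, stays where it is left; starts shut or up to 0.08 ajar. The white door covers the front: 200 mm wide, 12 mm thick, 51 to 105 mm above the bench, clears the sill
- cabinet_door_handle (a point): Middle of the door's handle: an upright round steel bar 11 mm thick, from 56 to 100 mm above the bench, this point 78 mm above the bench; two round stays join it to the door's face 35 mm behind; 170 mm from the hinge along the door
- cabinet_door_hinge (a point): Point on the door's hinge axis, 78 mm above the bench
- pusher: Loose pusher, 0.3 kg: foot plate 75 x 50 x 10 mm (x -45 to +30), upright black grip 36 x 14 mm (x, y), 135 mm high, at the origin, and a prod 12 mm square along +x, axis 54 mm above the underside, to a head 30 mm wide, 12 high, its face at x = +175. Origin under the grip. Stands by itself; held square and up to 8 mm above the bench the head fits the holes, reaching 45 mm past the cabinet
- pusher_mat: Fixed cork mat, 160 x 120 x 3 mm, on which the pusher starts and must end; origin at its centre on the bench
- tray: Loose open grey plastic tray, 210 (x) x 130 (y) x 30 mm high, walls and floor 4 mm, 0.7 kg; origin at the middle of its underside, z up
- driver_1: LED driver, flat blue box 47 x 56 (y) x 18 mm, 85 g; origin under it, 27 mm from its -x and 20 mm from its +x side (a connector rim of 7 mm beyond +x can be ignored); z up. Starts in any pocket: origin on the pocket's centre line and within 10 mm of cabinet x = 0, underside 48 mm above the bench, y axis along the cabinet's x; a sprung pad holds it, 3 to 6 N slide it. None if absent
- driver_2: LED driver, flat blue box 47 x 56 (y) x 18 mm, 85 g; origin under it, 27 mm from its -x and 20 mm from its +x side (a connector rim of 7 mm beyond +x can be ignored); z up. Starts in any pocket: origin on the pocket's centre line and within 10 mm of cabinet x = 0, underside 48 mm above the bench, y axis along the cabinet's x; a sprung pad holds it, 3 to 6 N slide it. None if absent
- driver_3: LED driver, flat blue box 47 x 56 (y) x 18 mm, 85 g; origin under it, 27 mm from its -x and 20 mm from its +x side (a connector rim of 7 mm beyond +x can be ignored); z up. Starts in any pocket: origin on the pocket's centre line and within 10 mm of cabinet x = 0, underside 48 mm above the bench, y axis along the cabinet's x; a sprung pad holds it, 3 to 6 N slide it. None if absent
- cleaner_bottle: White pump bottle, 60 mm thick and 129 mm tall, origin underneath; bystander, leave it
- tape_roll: Roll of black tape, 62 mm across, 18 mm high, origin underneath; bystander, leave it
- caliper: Caliper, 67 x 200 x 14 mm, long along y, origin underneath; bystander, leave it
There are look-alikes about, which are no part of the job. Leave any orange look-alike of the tray alone.

How it is judged:
By the outcome, as a careful person would: the job done as asked, in the order asked, and still so for the second after the job is handed in, with the robot touching nothing.
Of driver_1, driver_2, driver_3 only 2 to 3 are there at a start; the rules pass over those that are not, and their reading is None.
At some moment in a run one of pusher, tray may be knocked a few centimetres aside while the robot is not near it.
Once in a run the grip may slacken for a moment while it holds something.
It also fails if it takes over 200 s, if anything falls off the work surface, if the arm or the gripper's body presses on something with over 40 N, if the wrist force passes 120 N, or if a joint passes its speed limit or range.

ROBOT

A 7-joint arm with a two-finger parallel gripper is mounted at the origin on the work surface; the furniture and walls round the work are solid. World frame = base frame: x ahead of the robot, y to its left, z up, the work surface at z = 0. Lengths are in mm, angles in rad, forces in N, time in s.
With the tool pointing down it reaches from about 400 to 850 mm from the base axis. Payload 4.4 kg.
Tool frame: the origin (TCP) lies at the very end of the fingers, on their centre line; the grasp point (between the pads) lies 19 mm behind it; z points along the fingers, y is the line along which they close (so a half turn about z gives the same grasp; the last joint's range is limited). The gripper opens to 94 mm and grips with 3 to 60 N. Pads are 16 mm wide; open, the fingers measure 119 mm over their backs; the gripper's body (75 mm by 177 mm) begins 78 mm behind the grasp point.
Start: joints at [1.145, 0.628, 0.038, 1.517, -0.027, 0.996, -0.02], TCP at [228.886, -608.383, 205.478] pointing down, gripper open.
Joint ranges: [-3.06, 3.06], [-0.37, 2.12], [-1.25, 1.32], [0.18, 2.47], [-1.1, 4.24], [0.23, 1.98], [-2.94, 2.94]. Speed limits (rad/s): [2.57, 2.57, 3.14, 3.14, 3.14, 3.14, 3.14].

INTERFACE

Orientations are given as a unit quaternion [w, x, y, z].
In Python, from rig import bot gives the robot as it stands. Calls block until the motion is done:
- bot.movep(position, orientation): joint-space move of the TCP to a pose.
- bot.servo_line(position, rot=None, max_speed=150): straight line of the TCP; rot=None keeps the orientation; max_speed is the mean speed in mm/s.
- bot.goto_joints(angles): joint-space move.
- bot.gripper_to(opening): finger opening in mm; the grip force is fixed at half the most; returns when the fingers have stopped.
- bot.sleep(seconds).
- bot.inverse_kinematics(position, orientation): joint angles nearest the present ones, or None.
- bot.grab_frame(name): name is "scene" or "side" or "wrist"; returns (picture, depth): 400x640x3 uint8, red, green, blue; 400x640 float32, mm along the optical axis (not along the pixel's ray), 0 where there is no reading.
- bot.camera_info(name): a dict with "mtx" (3x3 intrinsics, pixels), "eye" and "rotation" of the camera in the world. Camera axes: x right, y down, z forward; pixel columns grow to the right and rows downward; lengths in mm; the calibration is good to about 2 mm. A picture is of the moment at which its call begins: read the wrist's pose just before it. camera_info takes no time and is no camera call; for the wrist camera it gives the pose at the moment of the call.
A pose or a line that the arm cannot do raises bot.IKError and nothing moves.
- bot.close_job(): hands the job in; it is judged then, once.
Trained networks look in the newest picture that a camera, given by its name, has taken for a name from the list of things; names that differ only in an ending like _2 or _b are one class to them, and where a whole thing is asked for, a point or a joint stands for the part that bears it (a point fixed in the world has none). Each returns a list of dicts, best first, with "score" (0 to 1); they miss things now and then, are a little off and sometimes report something else, mostly with a low value. They report only what shows in the picture. A call takes as long as a camera call. They do not tell look-alikes from the thing itself.
- bot.spot_in(thing, camera): "at" ([column, row] in pixels, amid what is visible of it).
- bot.landmark_of(thing, camera): "at" ([column, row] in pixels: a listed point, or the origin of a listed thing).
Readings, each from a call of its own:
- bot.current_time(): time.
- bot.current_joint_positions(): joint angles.
- bot.current_joint_vel(): joint speeds.
- bot.current_joint_torque(): joint torques, N m.
- bot.current_position(): TCP position.
- bot.current_orientation(): TCP orientation.
- bot.current_ft_force(): force on the tool from outside, world axes, zero at the start.
- bot.current_wrist_torque(): the same for the moment, N m.
- bot.current_width(): finger opening in mm.
- bot.current_gripper_force(): force on a finger pad.
Only numpy, scipy, OpenCV 4.12 (cv2) and the standard library are available. Lean on these libraries where they do the work, as an engineer would, in place of code of your own. Each camera call takes 0.05 s, during which the arm holds its last target. There are 200 camera calls.

## Working session

There is one attempt and no reset: what is moved stays moved. The work goes in short steps, each a Python script; the robot and the scene stay as the last script left them, time stands still between calls to the robot, and variables do not carry over. Pictures are saved under pics/ and viewed, at most 14 in all, crops included, and the job is handed in when it is done.

```bash
ls; mkdir -p pics; cat > h.py <<'E'
import numpy as np, cv2
from rig import bot
def snap(c,fn=None):
    ci=bot.camera_info(c); p,d=bot.grab_frame(c)
    if fn: cv2.imwrite('pics/'+fn,p[:,:,::-1])
    return p,d,ci
def px2w(ci,u,v,depth=None,z=None):
    K=np.array(ci['mtx']);R=np.array(ci['rotation']);e=np.array(ci['eye'])
    r=R@np.linalg.inv(K)@np.array([u,v,1.])
    return e+r*depth if z is None else e+r*(z-e[2])/r[2]
def cloud(d,ci):
    K=np.array(ci['mtx']);R=np.array(ci['rotation']);e=np.array(ci['eye'])
    v,u=np.mgrid[:d.shape[0],:d.shape[1]]
    r=np.stack([u,v,np.ones_like(u)],-1)@np.linalg.inv(K).T
    return (r*d[...,None])@R.T+e
E
python3 - <<'E'
from h import *
for c in("scene","side"):
    p,d,ci=snap(c,c+'0.png'); print(c,np.round(ci['eye']),np.round(ci['rotation'],2).tolist())
    for t in("cabinet","hole_0","hole_1","hole_2","cabinet_door_handle","cabinet_door_hinge","pusher","pusher_mat","tray","driver_1","cleaner_bottle","tape_roll","caliper"):
        r=bot.landmark_of(t,c)
        z={'hole_0':62,'hole_1':62,'hole_2':62,'cabinet_door_handle':78,'cabinet_door_hinge':78}.get(t,0)
        print(t,[(np.round(x['at']).tolist(),round(x['score'],2),np.round(px2w(ci,*x['at'],z=z)).tolist()) for x in r[:3]])
print(bot.current_orientation())
E
```

```text
pics
scene [ -513. -1081.  1265.] [-0.38, 0.83, -0.37, 0.18]
cabinet []Traceback (most recent call last):
  File "<stdin>", line 7, in <module>
  File "h.py", line 9, in px2w
    r=R@np.linalg.inv(K)@np.array([u,v,1.])
      ~^~~~~~~~~~~~~~~~~
ValueError: matmul: Input operand 1 has a mismatch in its core dimension 0, with gufunc signature (n?,k),(k,m?)->(n?,m?) (size 3 is different from 4)
```

```bash
sed -i "s/R=np.array(ci\['rotation'\])/R=Q(ci['rotation'])/; s/^from rig import bot/from rig import bot\nfrom scipy.spatial.transform import Rotation as Rot\ndef Q(q): return Rot.from_quat(q,scalar_first=True).as_matrix()/" h.py
python3 - <<'E'
from h import *
for c in("scene","side"):
    p,d,ci=snap(c,c+'0.png'); print(c,np.round(ci['eye']),np.round(Q(ci['rotation']),2).tolist())
    for t in("cabinet","hole_0","hole_1","hole_2","cabinet_door_handle","cabinet_door_hinge","pusher","pusher_mat","tray","driver_1","cleaner_bottle","tape_roll","caliper"):
        r=bot.landmark_of(t,c)
        z={'hole_0':62,'hole_1':62,'hole_2':62,'cabinet_door_handle':78,'cabinet_door_hinge':78}.get(t,0)
        print(t,[(np.round(x['at']).tolist(),round(x['score'],2),np.round(px2w(ci,*x['at'],z=z)).tolist()) for x in r[:3]])
print(bot.current_orientation())
E
```

```text
scene [ -513. -1081.  1265.] [[0.66, -0.47, 0.58], [-0.75, -0.44, 0.5], [0.02, -0.77, -0.64]]
cabinet [([255.0, 197.0], 0.63, [521.0, 71.0, 0.0])]
hole_0 [([244.0, 178.0], 0.91, [520.0, 123.0, 62.0]), ([260.0, 176.0], 0.9, [573.0, 92.0, 62.0]), ([237.0, 187.0], 0.65, [465.0, 104.0, 62.0])]
hole_1 [([244.0, 178.0], 0.91, [520.0, 123.0, 62.0]), ([260.0, 176.0], 0.9, [573.0, 92.0, 62.0]), ([237.0, 187.0], 0.65, [465.0, 104.0, 62.0])]
hole_2 [([244.0, 178.0], 0.91, [520.0, 123.0, 62.0]), ([260.0, 176.0], 0.9, [573.0, 92.0, 62.0]), ([237.0, 187.0], 0.65, [465.0, 104.0, 62.0])]
cabinet_door_handle [([263.0, 204.0], 0.83, [446.0, -52.0, 78.0])]
cabinet_door_hinge [([280.0, 177.0], 0.66, [605.0, 14.0, 78.0])]
pusher [([193.0, 173.0], 0.58, [454.0, 363.0, 0.0])]
pusher_mat [([188.0, 173.0], 0.76, [443.0, 377.0, 0.0])]
tray [([318.0, 251.0], 0.74, [463.0, -302.0, 0.0]), ([399.0, 263.0], 0.69, [605.0, -540.0, 0.0]), ([420.0, 336.0], 0.63, [400.0, -749.0, 0.0])]
driver_1 [([320.0, 249.0], 0.5, [475.0, -302.0, 0.0]), ([281.0, 164.0], 0.24, [747.0, 148.0, 0.0])]
cleaner_bottle [([280.0, 165.0], 0.
[... 961 characters left out ...]
 0.85, [434.0, 358.0, 0.0])]
pusher_mat [([295.0, 361.0], 0.95, [443.0, 370.0, 0.0]), ([323.0, 267.0], 0.32, [477.0, 44.0, 0.0])]
tray [([357.0, 204.0], 0.86, [454.0, -310.0, 0.0]), ([394.0, 155.0], 0.62, [383.0, -730.0, 0.0]), ([340.0, 167.0], 0.59, [589.0, -547.0, 0.0])]
driver_1 [([328.0, 262.0], 0.52, [467.0, 19.0, 0.0]), ([308.0, 261.0], 0.37, [529.0, 36.0, 0.0]), ([305.0, 360.0], 0.28, [420.0, 359.0, 0.0])]
cleaner_bottle [([234.0, 268.0], 0.78, [741.0, 144.0, 0.0])]
tape_roll [([348.0, 228.0], 0.58, [448.0, -166.0, -0.0])]
caliper [([326.0, 264.0], 0.73, [470.0, 28.0, 0.0]), ([284.0, 206.0], 0.61, [716.0, -206.0, 0.0])]
[-5.24192867e-06  9.83866688e-01  1.78903159e-01  7.46106706e-06]
```

View pics/scene0.png

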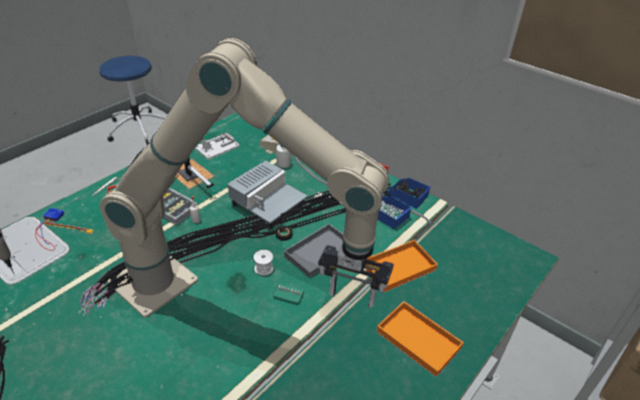

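View pics/side0.png

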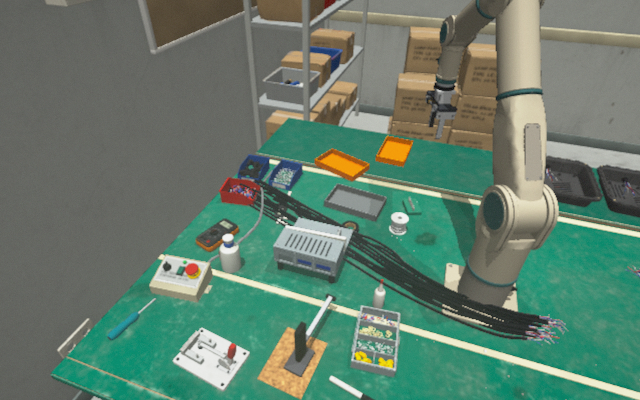

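```bash
cat >> h.py <<'E'
def down(a): return [0,np.cos(a/2),np.sin(a/2),0]
def lms(t,c,ci,z=0,n=4): return [(np.round(x['at'],1).tolist(),round(x['score'],2),np.round(px2w(ci,*x['at'],z=z),1).tolist()) for x in bot.landmark_of(t,c)[:n]]
E
python3 - <<'E'
from h import *
print(bot.camera_info('wrist')['mtx'],np.round(bot.camera_info('wrist')['eye']), bot.current_position())
for i,(x,y) in enumerate([(500,-20),(500,140),(440,300)]):
    for a in (0.4,1.2,-.4,1.9):
        try:
            bot.movep([x,y,420],down(a)); break
        except bot.IKError: print('ik',x,y,a)
    bot.sleep(.3)
    p,d,ci=snap('wrist','w%d.png'%i); np.savez('w%d.npz'%i,p=p,d=d,eye=ci['eye'],rotation=ci['rotation'],mtx=ci['mtx'])
    print(i,a,np.round(ci['eye']),np.round(bot.current_joint_positions(),2))
    for t,z in(("hole_0",62),("cabinet_door_handle",78),("cabinet_door_hinge",78),("pusher",3),("pusher_mat",0),("tray",0),("cabinet",0)): print(t,lms(t,'wrist',ci,z))
im=[cv2.imread('pics/w%d.png'%i) for i in range(3)]
cv2.imwrite('pics/wm.png',cv2.resize(np.vstack([np.hstack(im[:2]),np.hstack([im[2],im[2]*0])]),(800,500),interpolation=cv2.INTER_AREA))
print(bot.current_time())
E
```

```text
[[328.21507753   0.         314.63686167]
 [  0.         328.21507753 201.00069586]
 [  0.           0.           1.        ]] [ 292. -585.  385.] [ 228.8683303  -608.39155404  205.44766876]
0 0.4 [562.   6. 599.] [ 0.23  0.24 -0.32  1.56  0.08  1.35 -1.27]
hole_0 []
cabinet_door_handle [([317.4, 198.1], 0.94, [452.7, -44.6, 78.0])]
cabinet_door_hinge [([329.7, 87.9], 0.88, [616.8, 5.0, 78.0])]
pusher [([98.4, 109.6], 0.97, [433.8, 363.8, 3.0])]
pusher_mat [([98.6, 102.2], 0.98, [445.6, 368.3, 0.0])]
tray [([588.5, 227.6], 0.93, [585.1, -552.3, 0.0]), ([443.7, 239.1], 0.72, [456.6, -308.4, 0.0]), ([318.9, 196.4], 0.69, [440.4, -53.5, 0.0])]
cabinet [([278.1, 131.7], 0.89, [521.0, 60.1, 0.0])]
1 0.4 [562. 165. 599.] [-0.03  0.28 -0.41  1.51  0.11  1.37 -1.62]
hole_0 [([327.1, 194.5], 0.71, [461.7, 100.1, 62.0]), ([339.2, 163.6], 0.65, [516.9, 102.4, 62.0]), ([353.4, 126.1], 0.58, [580.6, 105.7, 62.0])]
cabinet_door_handle [([402.2, 231.9], 0.59, [454.6, -38.9, 78.0])]
cabinet_door_hinge [([425.9, 132.2], 0.66, [615.3, -0.3, 78.0])]
pusher [([186.5, 148.8], 0.62, [429.8, 359.7, 3.0])]
pusher_mat [([182.8, 138.8], 0.61, [443.6, 372.2, 0.0])]
tray [([515.0, 264.3], 0.76, [464.4, -303.8, 0.0])]
cabinet [([359.4, 167.3], 0.69, [519.9, 58.3, 0.0])]
2 0.4 [503. 325. 599.] [-0.31  0.31 -0.48  1.48  0.15  1.39 -1.97]
hole_0 [([439.3, 170.1], 0.95, [511.6, 106.2, 62.0]), ([428.6, 198.0], 0.79, [462.8, 100.7, 62.0]), ([537.3, 134.3], 0.68, [623.8, -11.6, 62.0]), ([459.2, 131.2], 0.6, [579.5, 106.3, 62.0])]
cabinet_door_handle [([504.9, 236.7], 0.87, [454.3, -41.3, 78.0])]
cabinet_door_hinge [([534.0, 135.3], 0.65, [616.9, 2.4, 78.0]), ([280.0, 147.9], 0.48, [445.4, 360.1, 78.0])]
pusher [([280.9, 151.8], 0.61, [431.3, 361.1, 3.0]), ([444.8, 166.9], 0.28, [521.6, 75.8, 3.0])]
pusher_mat [([278.1, 143.7], 0.91, [442.5, 371.2, 0.0])]
tray []
cabinet [([451.2, 172.5], 0.59, [517.1, 58.8, 0.0])]
7.475
```

View pics/wm.png

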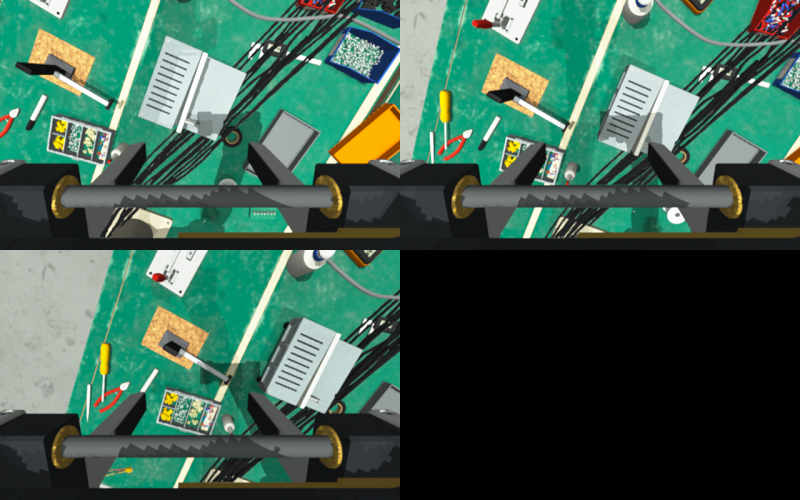

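```bash
python3 - <<'E'
from h import *
def rect(P,n):
    r=cv2.minAreaRect(P[:,:2].astype(np.float32)); print(n,len(P),np.round(r[0],1),np.round(r[1],1),round(r[2],2))
for i in range(3):
    f=np.load('w%d.npz'%i); P=cloud(f['d'],f).reshape(-1,3); ok=(f['d'].ravel()>250); P=P[ok]
    m=(abs(P[:,0]-520)<150)&(abs(P[:,1]-30)<200)
    z=P[m,2]; print(i,'roofz',np.round(np.median(z[(z>90)&(z<125)]),1))
    R=P[m&(P[:,2]>103)&(P[:,2]<110)]; rect(R,'roof')
    R=P[m&(P[:,2]>44)&(P[:,2]<51)&(P[:,1]<20)]; rect(R,'sill')
    m=(abs(P[:,0]-450)<120)&(P[:,1]>160)&(P[:,1]<480)
    G=P[m&(P[:,2]>130)&(P[:,2]<150)]; 
    if len(G): rect(G,'grip'); print(np.median(G[:,2]), G[:,:2].mean(0))
    B=P[m&(P[:,2]>54)&(P[:,2]<68)&(P[:,1]<345)]
    if len(B):
        rect(B,'prod'); print(np.median(B[:,2]),B[:,1].min())
        hd=B[B[:,1]<B[:,1].min()+6]; print('head',hd.mean(0))
        vx,vy,x0,y0=cv2.fitLine(B[:,:2].astype(np.float32),cv2.DIST_HUBER,0,.01,.01).ravel();print('line',np.arctan2(vy,vx),x0,y0)
    F=P[m&(P[:,2]>9)&(P[:,2]<18)&(abs(P[:,0]-434)<70)&(abs(P[:,1]-365)<60)]
    if len(F): rect(F,'foot')
E
```

```text
0 roofz 106.2
roof 9421 [517.6  48. ] [200.3 112.6] 0.38
sill 8231 [526.9 -77.6] [217.7 185.4] 0.37
grip 347 [430.5 359.3] [36.5 14.2] 82.55
138.0202487822383 [431.26629436 357.32132304]
prod 992 [416.2 265.9] [160.6  29.2] 81.31
63.168834520242626 185.4690194965525
head [407.50015374 188.59640748  61.38137007]
line 1.4174328 417.44455 265.71033
foot 701 [431.  366.7] [76.5 50.6] 81.03
1 roofz 105.9
roof 8624 [518.   48.4] [199.8 112.3] 0.55
sill 5440 [524.2 -98.9] [204.7 155. ] 3.66
grip 292 [430.9 359.4] [35.5 13.6] 81.36
137.83808816373804 [431.48193552 358.23152378]
prod 869 [420.2 265.2] [160.1  28.9] 78.37
63.060890116986684 185.6950427396371
head [408.16745252 189.23616048  62.02173459]
line 1.4163932 417.29785 265.90717
foot 676 [431.5 367. ] [75.7 50. ] 81.25
2 roofz 105.6
roof 8573 [517.9  49. ] [200.1 112.9] 0.61
sill 4931 [ 526.2 -105.3] [214.8 135.3] 1.84
grip 262 [430.4 360.2] [35.7 14.1] 82.11
137.82747491309226 [431.11155956 359.99449134]
prod 783 [415.6 266.5] [158.6  29.4] 81.68
62.90778856557972 186.7819312337882
head [407.09045806 190.33981093  62.4398603 ]
line 1.4182678 416.4182 265.1136
foot 722 [431.1 367.3] [74.9 50.2] 81.34
```

```bash
python3 - <<'E'
from h import *
A=[]
for i in range(3):
    f=np.load('w%d.npz'%i); P=cloud(f['d'],f).reshape(-1,3); A.append(P[f['d'].ravel()>250])
P=A[0]
H=P[(abs(P[:,0]-450)<15)&(P[:,1]<-25)&(P[:,1]>-70)&(P[:,2]>94)&(P[:,2]<103)];print('handle',len(H),H.mean(0),H.min(0),H.max(0))
for x in (430,470,520,570,600):
    D=P[(abs(P[:,0]-x)<6)&(P[:,1]>-30)&(P[:,1]<15)&(P[:,2]>101)&(P[:,2]<110)]; print('door front edge',x,np.percentile(D[:,1],[1,5]) if len(D) else 0, np.histogram(D[:,1],bins=np.arange(-24,17,4))[0])
T=P[(abs(P[:,0]-458)<150)&(abs(P[:,1]+306)<110)&(P[:,2]>25)&(P[:,2]<34)];r=cv2.minAreaRect(T[:,:2].astype(np.float32));print('tray rim',len(T),r)
P=np.vstack(A)
def hm(x0,x1,y0,y1,s=20):
    print('x→',x0,'y down from',y1)
    for y in range(y1,y0,-s):
        print(y,[int(max(P[(P[:,0]>=x)&(P[:,0]<x+s)&(P[:,1]<y)&(P[:,1]>=y-s)][:,2],default=-9)) for x in range(x0,x1,s)])
hm(400,640,120,400); hm(380,780,-260,0)
E
```

```text
handle 72 [450.74528736 -36.96848544  96.73198256] [446.15952154 -47.55878624  94.0041924 ] [455.95695004 -25.17888163 100.68683391]
door front edge 430 [-8.72921734 -8.10577608] [ 0  0  0  4 19 20 13  0  0  7]
door front edge 470 [-6.39638831 -5.86351684] [ 0  0  0  0 13 21 21  8  0  5]
door front edge 520 [-3.13585336 -2.51827783] [ 0  0  0  0  0 18 22 22  2  5]
door front edge 570 [-0.56708511  0.01279523] [ 0  0  0  0  0  4 24 23 20  4]
door front edge 600 [1.41932078 1.96128889] [ 0  0  0  0  0  0 17 24 25  9]
tray rim 712 ((460.12127685546875, -307.6060791015625), (130.9275360107422, 210.04527282714844), 83.6743392944336)
x→ 400 y down from 400
400 [14, 16, 16, 13, 6, 6, 5, 15, 17, 15, 15, 15]
380 [15, 141, 16, 6, 6, 5, 4, 5, 5, 5, 5, 5]
360 [15, 140, 16, 6, 6, 5, 5, 4, 5, 5, 5, 5]
340 [64, 65, 16, 6, 6, 5, 4, 4, 4, 5, 5, 5]
320 [65, 66, 7, 7, 6, 6, 4, 4, 4, 5, 4, 5]
300 [65, 66, 6, 6, 6, 5, 5, 4, 4, 4, 5, 5]
280 [66, 65, 5, 4, 5, 4, 5, 5, 5, 5, 5, 5]
260 [66, 65, 4, 5, 4, 5, 5, 5, 5, 5, 6, 5]
240 [65, 5, 5, 5, 5, 4, 4, 5, 4, 5, 4, 5]
220 [66, 5, 5, 5, 5, 4, 5, 5, 4, 4, 4, 5]
2
[... 552 characters left out ...]
, 50, 51, 13, 13, 12, 12, 9, 4, 12, 15]
-100 [37, 47, 49, 50, 51, 50, 50, 50, 50, 49, 50, 50, 31, 21, 12, 13, 12, 12, 11, 18]
-120 [28, 24, 22, 40, 41, 48, 50, 53, 50, 50, 37, 20, 31, 32, 31, 32, 16, 16, 13, 20]
-140 [4, 20, 21, 22, 22, 22, 46, 54, 56, 58, 56, 56, 37, 36, 32, 32, 31, 30, 21, 21]
-160 [4, 20, 20, 20, 19, 22, 22, 21, 20, 53, 56, 56, 56, 56, 52, 35, 32, 30, 30, 29]
-180 [3, 4, 19, 20, 18, 4, 9, 19, 19, 21, 20, 19, 51, 55, 56, 53, 52, 49, 28, 30]
-200 [3, 4, 4, 4, 4, 5, 4, 4, 4, 12, 18, 19, 19, 18, 31, 31, 50, 51, 48, 47]
-220 [31, 31, 30, 22, 3, 4, 4, 5, 3, 4, 5, 11, 15, 18, 18, 18, 34, 36, 41, 45]
-240 [5, 29, 31, 31, 32, 31, 32, 31, 32, 31, 4, 4, 3, 4, 11, 16, 17, 18, 36, 37]
```

```bash
cat > door.py <<'E'
from h import *
C=np.array([517.8,59.6]); yaw=0.009
ex=np.array([-np.sin(yaw),np.cos(yaw)]); ey=np.array([-np.cos(yaw),-np.sin(yaw)])
def cab(x,y): return C+x*ex+y*ey
HG=cab(-57.5,-100)
def handle(th): # th: door angle
    f=yaw+th; return HG+170*np.array([-np.cos(f),-np.sin(f)])+35*np.array([np.sin(f),-np.cos(f)])
def ok(ps): # ps list of (pos,quat): IK feasibility
    return [bot.inverse_kinematics(list(p),q) is not None for p,q in ps]
def swing(t0,t1,a0,z,n=12,v=150):
    for t in np.linspace(t0,t1,n+1)[1:]:
        bot.servo_line([*handle(t),z],down(a0+yaw+t),v)
E
python3 - <<'E'
from door import *
print(HG,handle(.05))
for a0 in(-np.pi/2,np.pi/2):
    qs=[bot.inverse_kinematics([*handle(t),66],down(a0+yaw+t)) for t in np.linspace(.05,1.75,6)]
    print(a0,[None if q is None else np.round(q,2).tolist() for q in qs])
E
```

```text
[618.31344304   3.00231658] [450.67304438 -41.96096553]
-1.5707963267948966 [[-0.24, 0.64, 0.4, 2.18, -0.6, 0.43, -2.44], [0.18, 0.62, -0.06, 2.09, 0.08, 0.43, -2.69], [0.27, 0.67, -0.09, 1.96, 0.12, 0.52, -2.31], [0.33, 0.73, -0.15, 1.8, 0.17, 0.63, -1.99], [0.35, 0.8, -0.23, 1.63, 0.24, 0.74, -1.7], [0.33, 0.87, -0.27, 1.46, 0.27, 0.85, -1.41]]
1.5707963267948966 [[0.28, 0.62, -0.36, 2.17, 0.51, 0.43, -0.42], [0.46, 0.66, -0.48, 2.08, 0.6, 0.53, -0.06], [0.57, 0.73, -0.55, 1.95, 0.63, 0.64, 0.35], [0.64, 0.82, -0.67, 1.79, 0.69, 0.79, 0.69], [0.65, 0.92, -0.78, 1.62, 0.77, 0.94, 1.01], [0.62, 1.01, -0.88, 1.45, 0.84, 1.08, 1.33]]
```

```bash
python3 - <<'E'
from door import *
a0=np.pi/2; h=handle(.05)
bot.gripper_to(50)
bot.movep([*h,170],down(a0+yaw+.05))
bot.servo_line([*h,66])
bot.gripper_to(0); print('w',bot.current_width(),bot.current_ft_force())
swing(.05,1.75,a0,66)
print('w',bot.current_width(),bot.current_ft_force(),bot.current_position(),handle(1.75),bot.current_time())
bot.gripper_to(50); p=bot.current_position(); bot.servo_line([p[0],p[1],200],max_speed=250)
snap('scene','s1.png'); print(bot.current_time())
E
```

```text
w 10.44383755932592 [0.85992166 0.21613189 0.65076483]
w 9.896802554362948 [ 2.22917697 -5.61510194  4.3352224 ] [ 685.7174988  -158.00359395   66.22404787] [ 684.50149006 -157.44749623] 15.2
16.7083
```

View pics/s1.png

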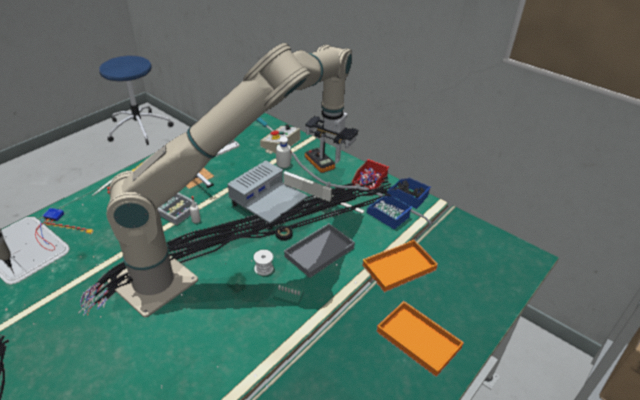

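```bash
cat > pus.py <<'E'
from door import *
def pusher(view=(500,140,420),a=0.4,move=True,x0=(380,660),y0=(110,480)):
    """measure pusher: origin xy, yaw of its +x (prod roughly -y), using the wrist camera"""
    if move: bot.movep(list(view),down(a)); bot.sleep(.3)
    p,d,ci=snap('wrist'); P=cloud(d,ci).reshape(-1,3); P=P[d.ravel()>250]
    m=(P[:,0]>x0[0])&(P[:,0]<x0[1])&(P[:,1]>y0[0])&(P[:,1]<y0[1])
    G=P[m&(P[:,2]>128)&(P[:,2]<150)]
    if len(G)<50: print('no grip',len(G)); return None
    g=cv2.minAreaRect(G[:,:2].astype(np.float32)); g0=np.array(g[0])
    r=np.hypot(*(P[:,:2]-g0).T)
    B=P[m&(P[:,2]>52)&(P[:,2]<70)&(r>25)&(r<185)]
    l=cv2.fitLine(B[:,:2].astype(np.float32),cv2.DIST_HUBER,0,.01,.01).ravel()
    yw=np.arctan2(l[1],l[0]); 
    c=B[:,:2].mean(0)-g0
    if np.dot(c,[np.cos(yw),np.sin(yw)])<0: yw+=np.pi
    yw=np.arctan2(np.sin(yw),np.cos(yw))
    print('pusher',np.round(g[0],1),np.round(g[1],1),'yaw',round(yw,4),'z',np.median(G[:,2]),np.median(B[:,2]),len(B))
    return g0,yw
E
python3 - <<'E'
from pus import *
g,yw=pusher()
print(bot.current_time())
for s in(0,np.pi):
    for p,y in[((*g,49),yw),((*cab(250,60),50),-np.pi/2+yaw),((*cab(88,60),50),-np.pi/2+yaw),((*cab(250,-60),50),-np.pi/2+yaw),((*cab(88,-60),50),-np.pi/2+yaw)]:
        q=bot.inverse_kinematics(list(p),down(y+s)); print(s,np.round(p),None if q is None else np.round(q,2))
E
```

```text
pusher [430.4 359.3] [35.2 14.3] yaw -1.7772 z 137.6775856202877 62.90184058850696 897
19.6333
0 [430. 359.  49.] [-0.13  0.98 -1.06  1.88  1.06  0.98  1.24]
0 [456. 309.  50.] [-1.11  0.86  0.77  1.94 -0.91  0.74 -2.92]
0 [457. 147.  50.] [-0.75  0.74  0.59  2.12 -0.83  0.52 -2.66]
0 [576. 310.  50.] [-1.03  1.04  0.96  1.64 -0.99  1.01 -2.86]
0 [577. 148.  50.] [-0.65  0.84  0.59  1.81 -0.69  0.71 -2.81]
3.141592653589793 [430. 359.  49.] [-0.46  0.76 -0.44  1.89  0.54  0.61 -1.45]
3.141592653589793 [456. 309.  50.] [-0.36  0.75 -0.44  1.92  0.54  0.6  -1.15]
3.141592653589793 [457. 147.  50.] [-0.09  0.68 -0.41  2.11  0.59  0.47 -0.94]
3.141592653589793 [576. 310.  50.] [-0.28  0.86 -0.46  1.62  0.49  0.78 -0.94]
3.141592653589793 [577. 148.  50.] [-0.02  0.79 -0.45  1.79  0.52  0.68 -0.75]
```

```bash
python3 - <<'E'
s=open('pus.py').read()
i=s.index("    l=cv2.fitLine"); j=s.index("    print('pusher'")
s=s[:i]+"""    v=B[:,:2]-g0; yw=np.median(np.arctan2(v[:,1],v[:,0]))
    for k in range(4):
        n=np.array([-np.sin(yw),np.cos(yw)]); w=v[abs(v@n)<(16,12,9,9)[k]]
        yw=yw+np.median(np.arctan2(w@n, w@[np.cos(yw),np.sin(yw)]))
"""+s[j:]
open('pus.py','w').write(s)
E
cat >> pus.py <<'E'
def take(g,yw,zb):
    """grasp the standing pusher; zb = height of its underside"""
    bot.gripper_to(50)
    bot.movep([*g,210],down(yw+np.pi)); bot.servo_line([*g,zb+46]); bot.gripper_to(0)
    print('take w',round(bot.current_width(),1),np.round(bot.current_ft_force(),1))
E
python3 - <<'E'
from pus import *
g,yw=pusher(move=False)
take(g,yw,3)
p0=bot.current_position()
bot.servo_line([*g,80]); bot.servo_line([*cab(255,60),80],down(np.pi/2+yaw),200)
bot.servo_line([*cab(255,60),50]); 
print('w',bot.current_width(),bot.current_ft_force(),bot.current_time())
snap('side','s2.png'); snap('wrist','s2w.png')
a=cv2.imread('pics/s2.png')[200:400,200:500];b=cv2.imread('pics/s2w.png')
cv2.imwrite('pics/s2m.png',np.vstack([cv2.resize(a,(450,300)),cv2.resize(b,(450,281))]))
E
```

```text
pusher [430.4 359.6] [36.5 14.3] yaw -1.7086 z 137.71341793090684 62.94939243140493 891
take w 13.7 [ 0.6  0.2 -0.1]
w 13.687918699895693 [ 0.79282376 -0.68514902 -3.54246815] 24.0833
```

View pics/s2m.png

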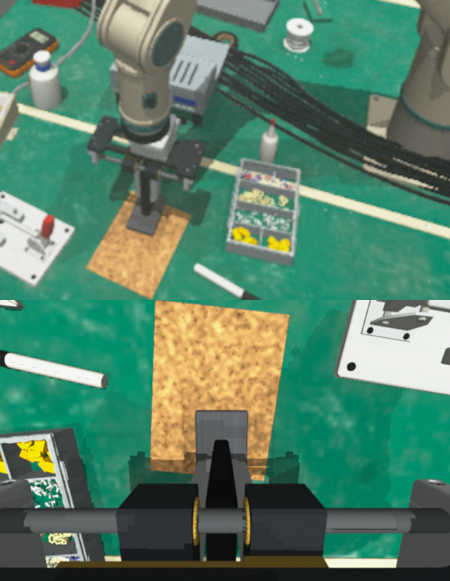

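```bash
cat >> pus.py <<'E'
def push(yc,end=90,z=50):
    q=down(np.pi/2+yaw)
    for x in [225,200,170,140,115,end]:
        bot.servo_line([*cab(x,yc),z],q,90)
        f=bot.current_ft_force(); print(yc,x,np.round(f,1),round(bot.current_width(),1))
        if abs(f[1])>22 or abs(f[0])>15 or abs(f[2])>20: print('STOP'); return False
    bot.servo_line([*cab(235,yc),z],q,200); print('back',np.round(bot.current_ft_force(),1),bot.current_time()); return True
E
python3 - <<'E'
from pus import *
push(60)
snap('scene','s3.png'); cv2.imwrite('pics/s3c.png',cv2.resize(cv2.imread('pics/s3.png')[120:270,180:400],None,fx=3,fy=3))
E
```

```text
60 225 [ 0.7  1.  -3.9] 14.0
60 200 [-0.6  0.1 -3.4] 14.0
60 170 [-0.1 -1.5 -6. ] 13.6
60 140 [-0.2 -1.7 -6.3] 13.9
60 115 [-0.5 -0.8 -5.3] 13.7
60 90 [-0.4 -0.5 -6. ] 14.2
back [ 0.5  0.3 -4.3] 27.7833
```

View pics/s3c.png

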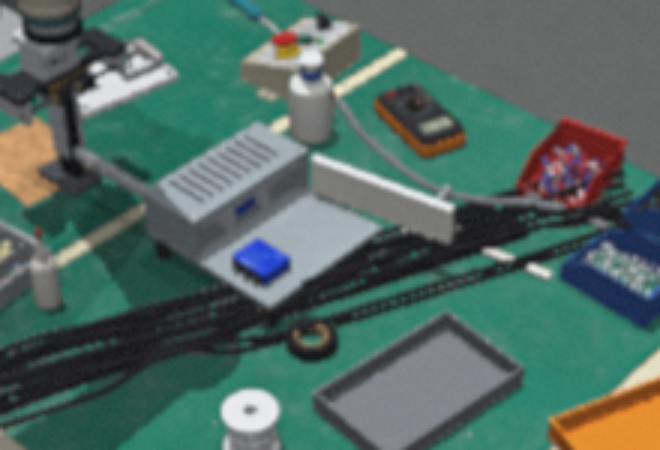

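```bash
cat > drv.py <<'E'
from pus import *
def sill(view=(500,-60,420),a=0.4):
    """blue boxes on the sill: centre, size, yaw of their 56 side"""
    bot.movep(list(view),down(a)); bot.sleep(.3)
    p,d,ci=snap('wrist','sill.png'); P=cloud(d,ci); out=[]
    b=((p[:,:,2].astype(int)-p[:,:,0]>60)&(P[...,2]>60)&(P[...,2]<72)&(P[...,0]>400)&(P[...,0]<640)&(P[...,1]>-125)&(P[...,1]<25)).astype(np.uint8)
    n,L,st,_=cv2.connectedComponentsWithStats(b)
    for i in range(1,n):
        if st[i,4]<80: continue
        Q_=P[L==i]; Q_=Q_[abs(Q_[:,2]-np.median(Q_[:,2]))<3]
        r=cv2.minAreaRect(Q_[:,:2].astype(np.float32)); out.append(r); print('blue',st[i,4],np.round(r[0],1),np.round(r[1],1),round(r[2],1),np.round(np.median(Q_[:,2]),1))
    T=P.reshape(-1,3); T=T[(d.ravel()>250)&(abs(T[:,0]-460)<170)&(abs(T[:,1]+307)<130)&(T[:,2]>25)&(T[:,2]<34)]
    if len(T): print('tray',len(T),cv2.minAreaRect(T[:,:2].astype(np.float32)))
    return out
E
python3 - <<'E'
from drv import *
q=down(np.pi/2+yaw)
ok=True
for y in(0,-60):
    bot.servo_line([*cab(240,y),50],q,150); ok=ok and push(y)
if ok:
    bot.servo_line([*cab(250,-60),46.5],q,100); bot.gripper_to(50)
    bot.servo_line([*cab(250,-60),215],max_speed=250)
    pusher(view=(560,140,420)); sill(); print(bot.current_time())
E
```

```text
0 225 [ 0.8  0.5 -3.9] 13.8
0 200 [ 0.4 -0.2 -3.4] 14.3
0 170 [-0.2 -1.5 -7.2] 14.0
0 140 [ 0.5 -1.8 -6.4] 13.8
0 115 [ 0.7 -0.9 -6.7] 14.1
0 90 [ 0.2 -1.7 -5.8] 14.2
back [ 0.4  0.4 -4.4] 31.8167
-60 225 [ 0.3  0.5 -3.5] 14.0
-60 200 [ 0.4 -0.4 -2.6] 13.9
-60 170 [ 0.3 -1.2 -5.6] 14.5
-60 140 [ 0.  -1.4 -6.8] 13.9
-60 115 [ 0.5 -1.6 -7. ] 13.7
-60 90 [ 0.4 -1.1 -6.2] 14.0
back [ 0.5  0.1 -3.3] 35.8
pusher [574.5 310.6] [14.2 36.3] yaw -1.5567 z 135.06011275345705 59.99552503925622 943
blue 1005 [520.3 -55.4] [47.2 55.9] 0.6 66.9
blue 954 [461.  -55.2] [47.1 55.6] 0.6 67.0
tray 555 ((404.1837158203125, -296.1502685546875), (138.2747802734375, 269.91204833984375), 75.95246124267578)
40.25
```

View pics/sill.png

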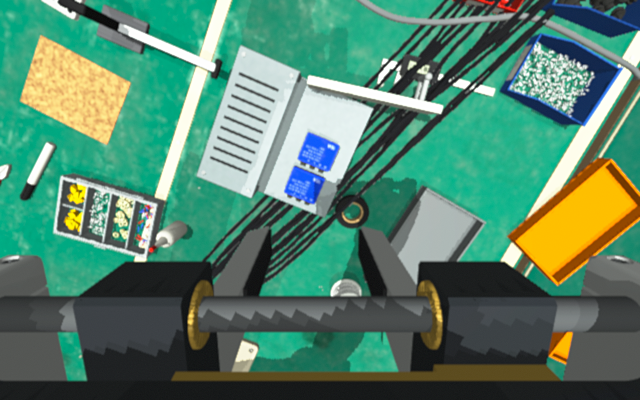

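```bash
cat >> drv.py <<'E'
def tray(view=(470,-230,420),a=0.4,fn=None):
    bot.movep(list(view),down(a)); bot.sleep(.3)
    p,d,ci=snap('wrist',fn); P=cloud(d,ci)
    m=((P[...,2]>24)&(P[...,2]<34)&(d>250)&(p.max(2).astype(int)-p.min(2)<40)).astype(np.uint8)
    n,L,st,_=cv2.connectedComponentsWithStats(cv2.dilate(m,np.ones((5,5))))
    best=None
    for i in range(1,n):
        T=P[(L==i)&(m>0)]
        if len(T)<100: continue
        (c,(w,h),g)=cv2.minAreaRect(T[:,:2].astype(np.float32))
        if h<w: w,h,g=h,w,g+90
        e=abs(w-130)+abs(h-210)
        if best is None or e<best[0]: best=(e,np.array(c),w,h,np.radians(g)-np.pi/2)
    e,c,w,h,ang=best; ang=(ang+np.pi/2)%np.pi-np.pi/2
    print('tray',np.round(c,1),round(w,1),round(h,1),round(ang,3)); return c,ang,e
E
python3 - <<'E'
from drv import *
c,ang,e=tray(); print(bot.current_time())
if e<20:
  u=np.array([np.cos(ang),np.sin(ang)])
  for (d,s) in (((520.3,-55.4),45),((461.,-55.2),-45)):
    bot.gripper_to(76); qa=down(yaw); t=c+s*u; qb=down(ang)
    bot.movep([*d,150],qa); bot.servo_line([*d,53],max_speed=120); bot.gripper_to(0)
    w=bot.current_width(); print('w',w,bot.current_ft_force())
    if not 53<w<59: print('BAD'); break
    bot.servo_line([*d,150],max_speed=200); bot.movep([*t,150],qb); bot.servo_line([*t,30],max_speed=150)
    print('w',bot.current_width()); bot.servo_line([*t,10.5],max_speed=60)
    print(bot.current_ft_force()); bot.gripper_to(70); bot.servo_line([*t,150],max_speed=200); print(bot.current_time())
  tray(fn='t1.png')
E
```

```text
tray [ 424.8 -310.4] 130.0 208.9 -0.112
41.325
w 55.57180276449422 [0.32495663 0.19877899 4.46184461]
w 55.813629184315154
[-0.20150353 -0.09911504 -0.72225979]
48.9667
w 56.029772585744354 [-1.12077195 -0.80685967  5.40895909]
w 55.56514244493682
[-0.03493563  0.16278407 -0.60667299]
56.125
tray [ 424.9 -310.5] 130.1 208.8 -0.113
```

View pics/t1.png

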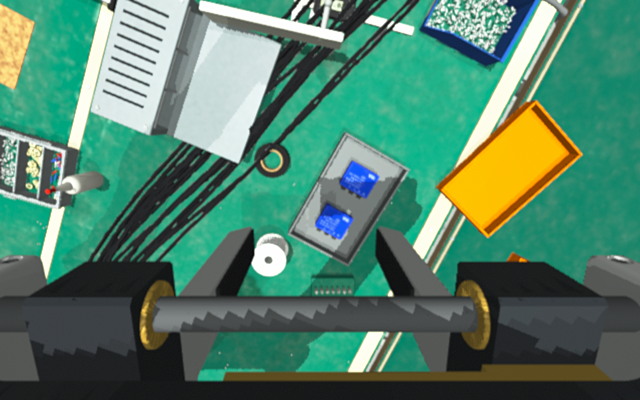

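```bash
python3 - <<'E'
from drv import *
g,yw=pusher(view=(560,140,420))
take(g,yw,0)
bot.servo_line([*g,90],max_speed=150); bot.servo_line([431,361,90],down(-1.718+np.pi),180)
print('w',bot.current_width(),bot.current_ft_force())
bot.servo_line([431,361,50],max_speed=60); print(bot.current_ft_force())
bot.gripper_to(50); bot.servo_line([431,361,215],max_speed=250)
bot.movep([500,140,420],down(.4)); bot.sleep(.3)
snap('wrist','p1.png'); pusher(move=False); print(bot.current_time())
E
```

```text
pusher [573.2 368.2] [ 14.3 150.8] yaw -1.5508 z 134.93283731338397 59.95671141992136 718
take w 0.6 [ 0.4 -0.8  0.8]
w 0.16315536503238154 [-0.04952424  0.69522344 -0.21738875]
[-1.03520725  0.72868545  0.54180313]
pusher [574.4 310.8] [14.  36.3] yaw -1.5599 z 134.87908959541926 60.053615823753375 970
68.6833
```

View pics/p1.png

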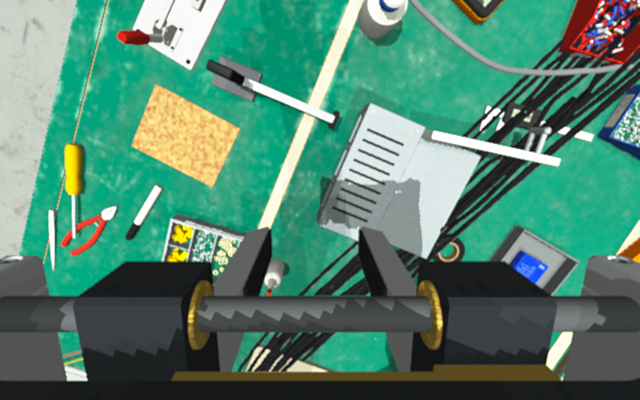

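```bash
python3 - <<'E'
from drv import *
g,yw=pusher(move=False)
assert np.hypot(*(g-[574.4,310.8]))<5
take(g,yw,0)
if bot.current_width()>10:
    bot.servo_line([*g,90],max_speed=150); bot.servo_line([431,361,90],down(-1.718+np.pi),180)
    print('w',bot.current_width(),bot.current_ft_force())
    bot.servo_line([431,361,50],max_speed=60); print(bot.current_ft_force())
    bot.gripper_to(50); bot.servo_line([431,361,215],max_speed=250)
    bot.movep([500,140,420],down(.4)); bot.sleep(.3)
    snap('wrist','p2.png'); pusher(move=False); print(bot.current_time())
E
```

```text
pusher [574.3 310.8] [13.9 36.2] yaw -1.5584 z 134.9833943088948 60.059123923497054 963
take w 14.0 [ 1.9 -0.3 -0. ]
w 13.950944188087155 [ 0.61650495  0.27062607 -4.12847986]
[ 0.08744607  0.66291852 -3.51430415]
pusher [430.6 360.8] [35.9 13.9] yaw -1.7096 z 137.7428066501044 62.94091791281505 895
77.3
```

View pics/p2.png

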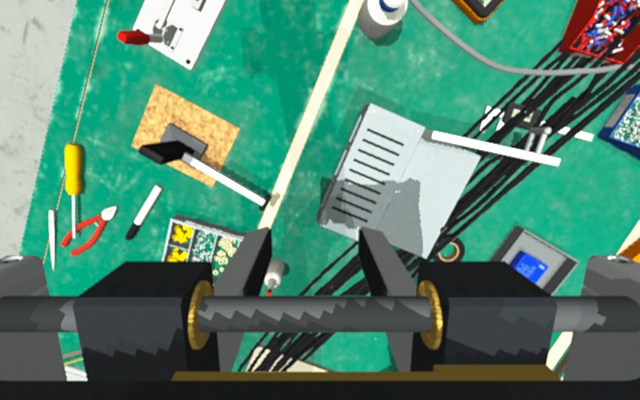

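```bash
python3 - <<'E'
from drv import *
a0=np.pi/2; h=handle(1.75)
bot.gripper_to(50)
bot.movep([*h,190],down(a0+yaw+1.75)); bot.servo_line([*h,66]); bot.gripper_to(0); print('w',bot.current_width())
swing(1.75,.05,a0,66)
for t in (.02,0,-.01,-.02,-.03):
    bot.servo_line([*handle(t),66],down(a0+yaw+t),40); f=bot.current_ft_force(); print(t,np.round(f,1),round(bot.current_width(),1))
    if f[1]<-15: break
bot.gripper_to(40); p=bot.current_position(); bot.servo_line([p[0],p[1],200],max_speed=200)
bot.movep([500,-20,420],down(.4)); bot.sleep(.3)
p,d,ci=snap('wrist','d1.png'); P=cloud(d,ci).reshape(-1,3);P=P[d.ravel()>250]
for x in (430,470,520,570,600):
    D=P[(abs(P[:,0]-x)<6)&(P[:,1]>-30)&(P[:,1]<15)&(P[:,2]>101)&(P[:,2]<110)]; print('edge',x,np.percentile(D[:,1],1) if len(D) else 0)
print(bot.current_time())
E
```

```text
w 10.598701952117596
0.02 [-1.7  0.2  3.3] 10.2
0 [-0.6 -0.3  2.2] 10.2
-0.01 [ 1.3 -2.6 -1.7] 10.5
-0.02 [ 3.2 -7.9 -0.9] 10.3
-0.03 [  4.8 -10.6  -1.3] 10.7
edge 430 1.3918352248153911
edge 470 1.7210525570609163
edge 520 1.964251139443387
edge 570 2.3173171986764567
edge 600 2.4823105758877895
89.575
```

```bash
python3 - <<'E'
from drv import *
pusher(); tray(fn='t2.png'); p,d,ci=snap('scene'); cv2.imwrite('pics/f.png',cv2.resize(p[120:300,150:420,::-1],None,fx=2.9,fy=2.9))
E
```

```text
pusher [430.4 360.4] [34.8 14. ] yaw -1.7063 z 137.74895598623556 62.97659710720103 890
tray [ 424.7 -310.5] 130.0 209.1 -0.113
```

View pics/f.png

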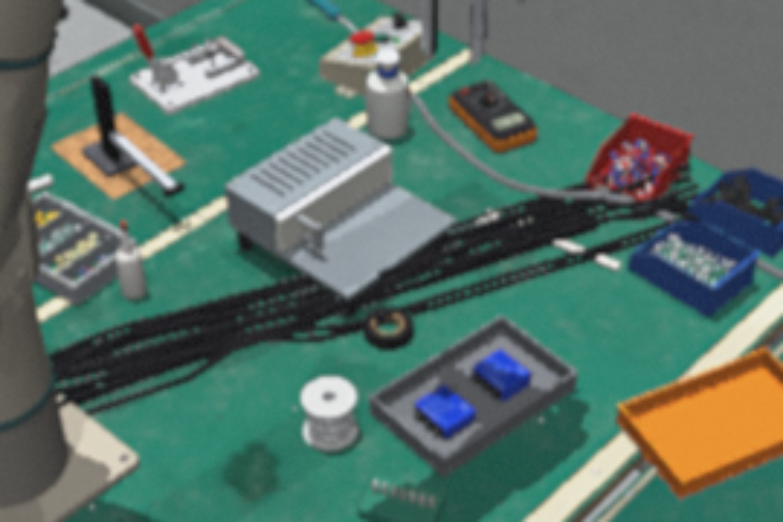

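The picture shows the door shut (315,230), two drivers in the grey tray (445,410 and 500,372), and the pusher on its mat (108,150).

```bash
python3 -c "
from rig import bot
print(bot.close_job())"
```

```text
the job is handed in; nothing more can be done
None
```

The job is done and handed in at about 90 s: both LED drivers present lie flat side by side in the grey tray (the third pocket was pushed through too and was empty), the pusher stands on its cork mat, and the cabinet door is shut.

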